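# Fit the matching adapter flange to the canvas winder

## Robot

A 7-joint arm with a two-finger parallel gripper is mounted at the origin on a cart in front of the work surface, level with it; the furniture and walls round the work are solid. World frame = base frame: x ahead of the robot, y to its left, z up, the work surface at z = 0. Lengths are in m, angles in rad, forces in N, time in s.
With the tool pointing down it reaches from about 0.425 to 0.8 m from the base axis. Payload 8.3 kg.
Tool frame: the origin (TCP) lies midway between the tips of the shut fingers; the grasp point (between the pads) lies 19 mm behind it (grip_depth is the distance from the TCP to the grasp point, in m); x points along the fingers, y is the direction in which the jaws open and shut, and the axes are right-handed (so a half turn about x gives the same grasp; the last joint's range is limited). The gripper opens to 85 mm and grips with 20 to 120 N. Pads are 22 mm wide; open, the fingers measure 114 mm over their backs; the gripper's body (76 mm by 85 mm) begins 54 mm behind the grasp point. The pads swing forward as they close: fully open they stand 13 mm farther back than shut.
Start: joints at [1.195, 0.383, 0.016, 1.37, -0.006, 1.388, -0.046], TCP at [0.192, -0.595, 0.231] pointing down, gripper open.
Joint ranges: [-2.95, 2.95], [-0.25, 2.06], [-1.52, 1.56], [0.18, 2.33], [-1.44, 4.58], [0.02, 2.06], [-3.01, 3.01]. Speed limits (rad/s): [2.39, 2.39, 3.01, 3.01, 3.14, 3.14, 3.14].

## Interface

Orientations are given as a unit quaternion [x, y, z, w].
In Python, from bench import sense, get_image, hand_in, grip_depth gives the robot as it stands. The module is installed in compiled form; this text tells all that it offers.
- The arm moves only by the tool move_arm, never from a script. Its arguments are lists of equal length, an entry for each row: "grip": the finger opening in mm, from 0 to 85.4; "translation": the shift along the world's x, y, z in mm, a list of three; "delta_rot": the turn, a rotation vector about the world's x, y, z in units of 5 degrees (1.0 is 5 degrees), a list of three. In form: {"grip": [grip, ...], "translation": [[tx, ty, tz], ...], "delta_rot": [[ax, ay, az], ...]}. A call has 1 to 12 rows; each row shifts and turns the commanded pose from where the row before left it; what a row does not reach is not made up. A row lasts 1/10 s, in which the tool goes at most 50 mm and 8.59 degrees, less where a joint would pass 70% of its speed; a pose out of reach is approached as far as the arm can. A call is refused whole if a number of a shift passes 50 or a number of a turn 1, either way. A call with a gripper value outside its range is refused whole. The fingers move at their own pace and stop on an object; the grip force is fixed at half the most. Time passes only in rows, so rows that do not move let the fingers close. It gives the time, the measured TCP pose, the force and the opening at its end, in the units of the state.
- sense(): the state, without advancing time (a new reading comes with each control period).
- get_image(name): name is "scene" or "top" or "wrist"; returns a dict with "pixels" (384x512x3 uint8, red, green, blue), "z_map" (384x512 float32, m along the optical axis (not along the pixel's ray), 0 where there is no reading), "mtx" (3x3 intrinsics, pixels), "R" (3x3) and "t" (3): a world point X has camera coordinates R X + t; the wrist camera has in their place "hand_eye" (4x4, takes a point from camera to tool coordinates, whose origin is the TCP and whose axes are the tool frame's). Camera axes: x right, y down, z forward; pixel columns grow to the right and rows downward; lengths in m; the calibration is good to about 2 mm. A picture is of the moment at which its call begins: read the wrist's pose just before it.
- hand_in(): hands the job in, once; it reports no verdict.
The state is a dict: "time_s": time; "joint_pos": joint angles; "qd": joint speeds; "joint_torque": joint torques, N m; "eef_pos": TCP position; "eef_rot": TCP orientation; "ft_force": force on the tool from outside, world axes, zero at the start; "ft_torque": the same for the moment, N m; "finger_gap": finger opening in m.
Only numpy, scipy, OpenCV 4.12 (cv2) and the standard library are available. Lean on these libraries where they do the work, as an engineer would, in place of code of your own. Each camera call takes 0.05 s, during which the arm holds its last target.

## Task

Three adapter flanges stand by the canvas winder: pick up the one whose holes match the winder's studs, set it upright between the guide rails, its plate towards the studs but still clear of them, and let go. Then push it along the rails onto the studs until it is fully home against the stud face. Once it is home, press the large lock key fully down and let it come up, then the small start key the same way; leave the other flanges and the things around them where they stand.

Things in the scene. Friction and masses are not known exactly. Their poses are not given: they have to be found in the camera images.
- winder: Fixed grey drive unit of a canvas winder with an upright stud face, 116 mm wide, 20 to 94 mm up; a flange's foot slides under it. Origin: on the table below the middle of the face; x square into the machine, z up. A flange fully home has its plate flat on the face, its origin at x = -6, y = 0 mm. Housing behind reaches x = 60 mm, 90 mm high
- guide_mouth (a point): On the table, middle of the mouth of two dark guide rails, 20 mm high, 125 mm in front of the stud face; axes as the winder's. Inner faces are 116 mm apart here, narrowing to 84 mm at 30 mm before the face, then straight. A flange slides between them on the bare table; pushing low, on the lip of its foot, keeps it from tipping
- set_down (a point): On the table between the rails, on their middle line, 80 mm in front of the stud face; axes as the winder's. A flange square to the face with its origin here has 5 mm of room to either rail and is clear of the studs
- stud_high (a point): Tip of the upper stud, on the middle line: steel, 10 mm thick, sticks out 25 mm from the stud face towards -x, tapered tip
- stud_low_left (a point): Tip of the lower left stud (+y side): steel, 10 mm thick, sticks out 25 mm from the stud face towards -x, tapered tip
- stud_low_right (a point): Tip of the lower right stud (-y side): steel, 10 mm thick, sticks out 25 mm from the stud face towards -x, tapered tip
- flange_a: Three holes: two near the top (y = -22 and +22, z = 62 mm), one low in the middle (y = 0, z = 32 mm), 16 mm wide. Loose aluminium flange, 0.4 kg: upright plate 12 thick (x from -6 to 6), 80 wide (y), 90 mm tall, on a foot (x from -55 to 29, 80 wide, 14 mm thick) whose -x end, facing the robot, is a push lip. Origin: underside of the foot, below the plate's middle; x square to the plate, z up
- flange_a_top (a point): Middle of this flange's upper edge, 90 mm above the underside of its foot; the plate is 12 mm thick (x), solid from the upper edge down to 70 mm height; grip from above across its thickness
- flange_a_lip (a point): Middle of the outer face of this flange's push lip, an upright edge 80 mm wide (y), 24 mm tall and 10 mm thick at the robot's end of the foot, 55 mm before the plate's middle; this point is 12 mm up
- flange_b: Three holes: two near the bottom (y = -22 and +22, z = 32 mm), one high in the middle (y = 0, z = 62 mm), 16 mm wide. Loose aluminium flange, 0.4 kg: upright plate 12 thick (x from -6 to 6), 80 wide (y), 90 mm tall, on a foot (x from -55 to 29, 80 wide, 14 mm thick) whose -x end, facing the robot, is a push lip. Origin: underside of the foot, below the plate's middle; x square to the plate, z up
- flange_b_top (a point): Middle of this flange's upper edge, 90 mm above the underside of its foot; the plate is 12 mm thick (x), solid from the upper edge down to 70 mm height; grip from above across its thickness
- flange_b_lip (a point): Middle of the outer face of this flange's push lip, an upright edge 80 mm wide (y), 24 mm tall and 10 mm thick at the robot's end of the foot, 55 mm before the plate's middle; this point is 12 mm up
- flange_c: Four holes at the corners of a rectangle (y = -22 and +22, z = 32 and 62 mm), 16 mm wide. Loose aluminium flange, 0.4 kg: upright plate 12 thick (x from -6 to 6), 80 wide (y), 90 mm tall, on a foot (x from -55 to 29, 80 wide, 14 mm thick) whose -x end, facing the robot, is a push lip. Origin: underside of the foot, below the plate's middle; x square to the plate, z up
- flange_c_top (a point): Middle of this flange's upper edge, 90 mm above the underside of its foot; the plate is 12 mm thick (x), solid from the upper edge down to 70 mm height; grip from above across its thickness
- flange_c_lip (a point): Middle of the outer face of this flange's push lip, an upright edge 80 mm wide (y), 24 mm tall and 10 mm thick at the robot's end of the foot, 55 mm before the plate's middle; this point is 12 mm up
- key_large_top (a point): Centre of the top of the large round white lock key, 40 mm in diameter, on the grey key block (60 x 131 mm, 45 mm tall) right of the rails, the one nearer the robot; z up; pressed straight down
- key_small_top (a point): Centre of the top of the small round white start key, 24 mm in diameter, on the key block, 60 mm beyond the large one; z up; pressed straight down
- key_large (a joint): Travel of the large lock key in m: 0 up, 0.006 fully down; a spring lifts it again, fully down takes 5 N
- key_small (a joint): Travel of the small start key in m: 0 up, 0.006 fully down; a spring lifts it again, fully down takes 5 N
- masking_roll: Bystander: roll of masking tape lying flat, 100 mm across, 25 mm tall; origin at the centre of its underside
- jar_teal: Bystander: small capped paint jar, 58 mm across, 66 mm tall; origin at the centre of its underside

How it is judged:
On the way, in this order (a step that is already met when the one before it is completed fails the run):
1. the matching flange stands upright between the guide rails, clear of the studs, and is let go (x of flange_b in the frame of winder between -0.125 and -0.033 m and y of flange_b in the frame of winder between -0.02 and 0.02 m and z of flange_b in the frame of winder below 0.004 m and angle between flange_b's own z axis and vertical below 0.06 rad and angle between the x axis of flange_b and the x axis of winder, either way round below 0.3 rad and contact force between the fingers and flange_b below 0.1 N), for 0.2 s.
2. the matching flange is home on the studs, flat against the stud face (x of flange_b in the frame of winder between -0.0095 and 0 m and y of flange_b in the frame of winder between -0.007 and 0.007 m and angle between flange_b's own z axis and vertical below 0.06 rad and angle between the x axis of flange_b and the x axis of winder, either way round below 0.08 rad), for 0.2 s.
3. the large key is pressed down (value of joint key_large above 0.0042 m), for 0.04 s.
4. the large key is up again and the small key is pressed down (value of joint key_small above 0.0042 m and value of joint key_large below 0.002 m), for 0.04 s.
At the end, for the whole second after the job is handed in: The matching flange is upright and at rest on the studs, its plate within 3.5 mm of the stud face, within 7 mm of the middle and 0.08 rad of square; both keys are up again (within 2 mm), and the other two flanges still stand upright (all of step 2 and value of joint each of key_large, key_small below 0.002 m and linear speed of flange_b below 0.02 m/s and angle between each of flange_a, flange_c's own z axis and vertical below 0.1 rad); the robot touches nothing.
It fails at once if a key is pressed while the matching flange is not home (value of joint any of key_large, key_small above 0.003 m and x of flange_b in the frame of winder below -0.012 m).
It fails at once if both keys are pressed at once (value of joint each of key_large, key_small above 0.003 m).
It fails at once if one of the other two flanges is moved more than 3 cm (distance of any of flange_a, flange_c from where it was at the start of the episode above 0.03 m).
It fails at once if the tape roll or the jar is moved more than 3 cm (distance of any of masking_roll, jar_teal from where it was at the start of the episode above 0.03 m).
It also fails if it takes over 64 s, if anything falls off the work surface, if the arm or the gripper's body presses on something with over 40 N, if the wrist force passes 120 N, or if a joint passes its speed limit or range.

## Working session

There is one attempt and no reset: what is moved stays moved. The work goes in short steps, Python scripts to look and compute and a tool call to move; the robot and the scene stay as the last step left them, time stands still between calls to the robot, and variables do not carry over. Pictures are saved under pics/ and viewed, and the job is handed in when it is done.

Besides the shell and the picture viewer there is one more tool, called after "Emit:" in YAML: its name, and indented under it one key for each argument. move_arm: Moves the arm, as the interface text tells. Its arguments: {"type":"object","properties":{"grip":{"type":"array","items":{"type":"number"}},"translation":{"type":"array","items":{"type":"array","items":{"type":"number"}}},"delta_rot":{"type":"array","items":{"type":"array","items":{"type":"number"}}}},"required":["grip","translation","delta_rot"]}

```bash
mkdir -p pics; python3 - <<'E'
from bench import sense,get_image,grip_depth
import cv2,numpy as np
s=sense();print({k:np.round(v,3).tolist() for k,v in s.items()},grip_depth)
for n in("scene","top","wrist"):
    d=get_image(n);np.savez(f"pics/{n}0.npz",**d)
    cv2.imwrite(f"pics/{n}0.png",d["pixels"][:,:,::-1])
    print(n,d["mtx"].round(1).tolist(),(d.get("R"),d.get("t"),d.get("hand_eye")))
E
```

```text
{'time_s': 0.0, 'joint_pos': [1.195, 0.384, 0.016, 1.371, -0.006, 1.388, -0.047], 'qd': [0.001, 0.0, -0.0, -0.002, 0.001, -0.001, -0.001], 'joint_torque': [-0.0, -62.761, 0.843, -37.182, 0.016, 0.014, -0.0], 'eef_pos': [0.192, -0.594, 0.23], 'eef_rot': [-0.698, -0.111, 0.699, -0.109], 'ft_force': [0.237, 0.668, 0.261], 'ft_torque': [-0.056, 0.027, 0.027], 'finger_gap': 0.086} 0.0187
scene [[429.7, 0.0, 256.2], [0.0, 429.7, 197.4], [0.0, 0.0, 1.0]] (array([[-0.88968126, -0.456385  , -0.01341613],
       [-0.33927871,  0.6804857 , -0.64948377],
       [ 0.30554413, -0.57328174, -0.76025708]]), array([0.28251354, 0.41254314, 0.63839276]), None)
top [[357.1, 0.0, 255.6], [0.0, 357.1, 193.2], [0.0, 0.0, 1.0]] (array([[-0.0258913 , -0.99939279, -0.02331731],
       [-0.99543358,  0.02791849, -0.09128276],
       [ 0.09187831,  0.0208474 , -0.99555199]]), array([-0.27189204,  0.49480772,  0.91328021]), None)
wrist [[329.4, 0.0, 258.3], [0.0, 329.4, 193.9], [0.0, 0.0, 1.0]] (None, None, array([[-9.84008394e-04, -2.76914781e-01,  9.60893977e-01,
        -1.42801888e-01],
       [ 9.99999512e-01, -1.93168306e-04,  9.68386499e-04,
        -3.07706361e-04],
       [-8.25462731e-05,  9.60894462e-01,  2.76914836e-01,
        -6.85263546e-02],
       [ 0.00000000e+00,  0.00000000e+00,  0.00000000e+00,
         1.00000000e+00]]))
```

View pics/scene0.png

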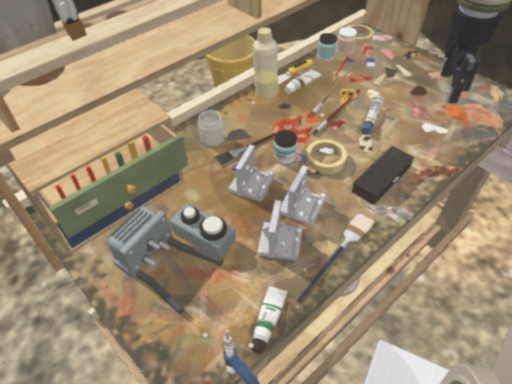

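View pics/top0.png

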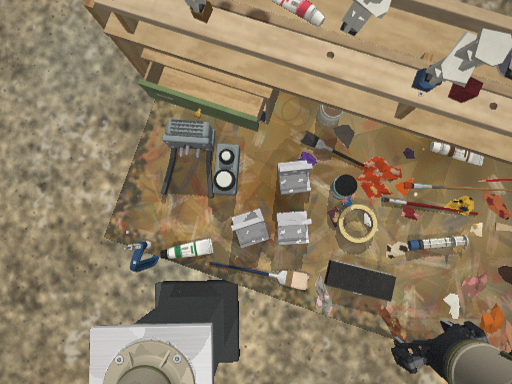

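View pics/wrist0.png

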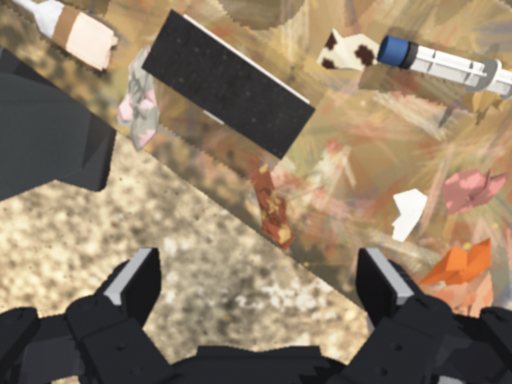

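```bash
python3 - <<'E'
import cv2
a=cv2.imread("pics/scene0.png")[130:290,90:350];cv2.imwrite("pics/sc_crop.png",cv2.resize(a,None,fx=3,fy=3,interpolation=cv2.INTER_CUBIC))
a=cv2.imread("pics/top0.png")[105:265,145:345];cv2.imwrite("pics/top_crop.png",cv2.resize(a,None,fx=3.7,fy=3.7,interpolation=cv2.INTER_CUBIC))
E
```

```text
(no output)
```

View pics/sc_crop.png

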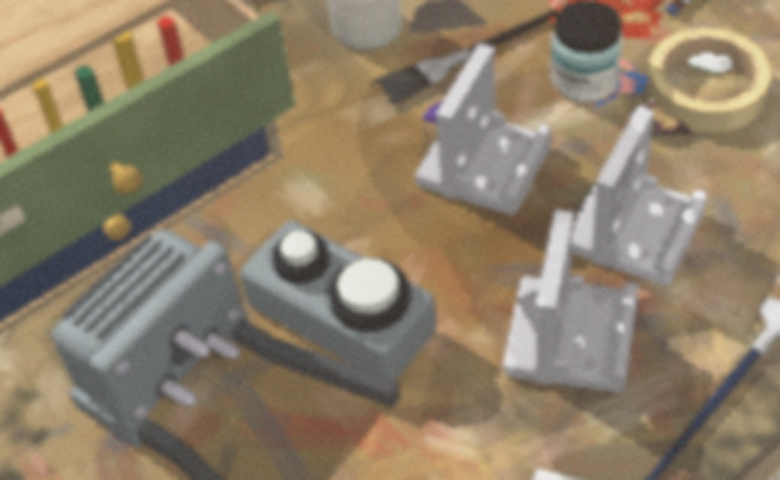

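View pics/top_crop.png

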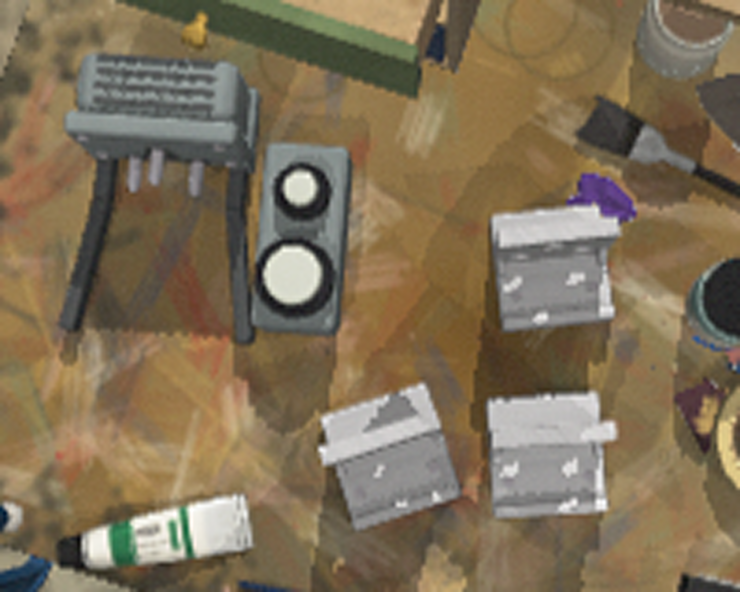

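```bash
cat > h.py <<'E'
import numpy as np,cv2
from scipy.spatial.transform import Rotation as Ro
def load(n): return dict(np.load(f"pics/{n}.npz"))
def cam(d,pose=None):
    if "hand_eye" in d and pose is not None:
        T=np.eye(4);T[:3,:3]=Ro.from_quat(pose[1]).as_matrix();T[:3,3]=pose[0]
        C=T@d["hand_eye"];return C[:3,:3],C[:3,3]
    return d["R"].T,-d["R"].T@d["t"]
def ray(d,px,z,pose=None):
    A,c=cam(d,pose);px=np.atleast_2d(px).astype(float)
    v=np.c_[px,np.ones(len(px))]@np.linalg.inv(d["mtx"]).T@A.T
    return c+v*((z-c[2])/v[:,2:])
def cloud(d,pose=None):
    A,c=cam(d,pose);v,u=np.mgrid[0:384,0:512]
    p=np.stack([u,v,np.ones_like(u)],-1)@np.linalg.inv(d["mtx"]).T*d["z_map"][...,None]
    return p@A.T+c
def proj(d,X,pose=None):
    A,c=cam(d,pose);p=(np.atleast_2d(X)-c)@A@d["mtx"].T;return p[:,:2]/p[:,2:]
E
python3 - <<'E'
from h import *
d=load("top0");P=cloud(d)
for u,v in[(295,178),(250,228),(293,228),(190,130),(226,157),(224,180),(190,175),(345,187),(355,222)]:print(u,v,P[v,u].round(3))
# segments by height 80..95mm
Z=P[...,2]
s=load("scene0");Ps=cloud(s)
for nm,PP in(("top",P),("scene",Ps)):
  m=((PP[...,2]>.078)&(PP[...,2]<.1)&(PP[...,0]>.4)&(PP[...,0]<.95)&(abs(PP[...,1])<.4)).astype(np.uint8)
  n,l,st,c=cv2.connectedComponentsWithStats(m)
  for i in range(1,n):
    if st[i,4]>15:
        q=PP[l==i][:,:2];r=cv2.minAreaRect(q.astype(np.float32)*1000);print(nm,st[i],q.mean(0).round(3),np.round(PP[l==i][:,2].mean(),3),[np.round(x,1) for x in r])
E
```

```text
295 178 [ 0.525 -0.39   0.013]
250 228 [ 0.397 -0.268  0.017]
293 228 [ 0.394 -0.38   0.012]
190 130 [ 0.642 -0.129  0.087]
226 157 [ 0.576 -0.215  0.069]
224 180 [ 0.519 -0.208  0.065]
190 175 [ 0.543 -0.109 -0.001]
345 187 [ 0.492 -0.508  0.064]
355 222 [ 0.406 -0.545 -0.004]
top [266 106   6  10  16] [ 0.682 -0.323] 0.089 [array([ 685.5, -325.8]), array([ 5.3, 22.5]), np.float64(53.6)]
top [ 162  119   48   27 1028] [ 0.637 -0.12 ] 0.088 [array([ 638.7, -118.7]), array([116.1,  59.3]), np.float64(83.8)]
top [279 165  23   8 126] [ 0.54  -0.372] 0.088 [array([ 540.2, -372.1]), array([12.3, 54.1]), np.float64(4.3)]
top [231 216  33  12 154] [ 0.411 -0.267] 0.089 [array([ 409.9, -264.2]), array([12. , 78.7]), np.float64(16.6)]
top [278 220  26   6 130] [ 0.408 -0.368] 0.089 [array([ 408.3, -368.4]), array([60.2, 12. ]), np.float64(88.8)]
scene [236 151  15  22 158] [ 0.538 -0.369] 0.088 [array([ 539.9, -371.3]), array([13.1, 56.9]), np.float64(5.1)]
scene [289 170  16  26 182] [ 0.407 -0.364] 0.089 [array([ 408. , -366.8]), array([12.5, 65.7]), np.float64(3.0)]
scene [269 200  12  36 195] [ 0.41  -0.264] 0.09 [array([ 409.4, -262.9]), array([12.3, 81.7]), np.float64(16.7)]
scene [ 108  206   59   53 1526] [ 0.634 -0.112] 0.089 [array([ 637.8, -116.2]), array([115.5,  61.1]), np.float64(84.2)]
scene [ 44 218  19  15  69] [ 0.781 -0.048] 0.089 [array([799.3, -49.2]), array([13.8, 50. ]), np.float64(87.0)]
scene [ 33 234  14  13  85] [ 0.785 -0.011] 0.089 [array([784.6, -11.3]), array([17. ,  5.4]), np.float64(73.6)]
```

```bash
python3 - <<'E'
from h import *
from bench import sense
s=sense();R=Ro.from_quat(s["eef_rot"]).as_matrix();print(R.round(3))
d=load("top0");P=cloud(d);sc=load("scene0");Ps=cloud(sc)
def rep(nm,m,PP):
  n,l,st,c=cv2.connectedComponentsWithStats(m.astype(np.uint8))
  for i in range(1,n):
    if st[i,4]>12:
        q=PP[l==i];r=cv2.minAreaRect(q[:,:2].astype(np.float32)*1000);print(nm,st[i],q.mean(0).round(3),[np.round(x,1) for x in r])
for nm,D,PP in(("top",d,P),("scene",sc,Ps)):
  roi=(PP[...,0]>.3)&(PP[...,0]<.75)&(PP[...,1]>-.46)&(PP[...,1]<0)
  px=D["pixels"].astype(int)
  rep(nm+" white keys",roi&(px.min(2)>185)&(PP[...,2]>.05)&(PP[...,2]<.075),PP)
  rep(nm+" foot",roi&(PP[...,2]>.010)&(PP[...,2]<.03),PP)
  rep(nm+" block",roi&(PP[...,2]>.038)&(PP[...,2]<.052),PP)
E
```

```text
[[-0.     0.308 -0.951]
 [ 0.001 -0.951 -0.308]
 [-1.    -0.002  0.   ]]
top white keys [222 152   8   8  50] [ 0.581 -0.213  0.066] [array([ 580.3, -213. ]), array([17.9, 18. ]), np.float64(87.9)]
top white keys [217 172  14  15 165] [ 0.522 -0.207  0.066] [array([ 521.4, -206.9]), array([33. , 35.6]), np.float64(89.9)]
top foot [317 112   4  10  16] [ 0.687 -0.456  0.017] [array([ 689.7, -455.9]), array([25.3,  3.3]), np.float64(9.7)]
top foot [260 118   6   4  13] [ 0.682 -0.308  0.021] [array([ 682.2, -309.2]), array([ 6.5, 13.7]), np.float64(11.0)]
top foot [206 129   9  69 278] [ 0.559 -0.165  0.018] [array([ 572.2, -164.9]), array([ 19.8, 182.9]), np.float64(87.5)]
top foot [161 147  17  48 250] [ 0.555 -0.057  0.018] [array([555.7, -53.9]), array([ 19.7, 128.6]), np.float64(73.5)]
top foot [277 161  30   8 105] [ 0.564 -0.381  0.013] [array([ 564.3, -382.2]), array([12.7, 77.1]), np.float64(7.4)]
top foot [278 172  33  23 587] [ 0.512 -0.387  0.016] [array([ 514.9, -386.8]), array([57.4, 79.6]), np.float64(4.3)]
top foot [228 188   9   8  15] [ 0.489 -0.227  0.02 ] [array([ 4
[... 2990 characters left out ...]
7] [ 0.404 -0.363  0.045] [array([ 402.8, -375.3]), array([82. , 11.4]), np.float64(84.5)]
scene block [ 99 205  26  17  68] [ 0.739 -0.148  0.042] [array([ 739.5, -148.8]), array([61.2,  4.8]), np.float64(70.4)]
scene block [170 204  65  46 779] [ 0.547 -0.198  0.045] [array([ 549.8, -207.5]), array([ 59.5, 129.8]), np.float64(83.9)]
scene block [155 226  15  18  82] [ 0.607 -0.148  0.045] [array([ 606.7, -149.1]), array([43.8,  4.2]), np.float64(85.7)]
scene block [269 241   7   7  27] [ 0.397 -0.226  0.046] [array([ 396.7, -226.5]), array([13.5,  6.7]), np.float64(45.7)]
scene block [113 245  41  25 171] [ 0.621 -0.08   0.045] [array([625.2, -77.4]), array([77. , 40.4]), np.float64(43.0)]
```

```bash
python3 - <<'E'
from h import *
d=load("scene0");print(cam(d)[1])
F={"1":(540.5,-383,4.6),"2":(408.5,-376,2.4),"3":(410,-263,16.5)}
im=cv2.imread("pics/scene0.png");K=10;out=[]
for k,(x,y,a) in F.items():
    R=Ro.from_euler('z',a,degrees=True).as_matrix()
    c=proj(d,np.array([x,y,45])/1000)[0];x0,y0=int(c[0])-22,int(c[1])-26
    cr=cv2.resize(im[y0:y0+50,x0:x0+40],None,fx=K,fy=K,interpolation=cv2.INTER_CUBIC)
    cr2=cr.copy()
    for hy,hz in[(22,62),(-22,62),(0,62),(22,32),(-22,32),(0,32)]:
        X=R@np.array([6,hy,hz])+[x,y,0];p=proj(d,X/1000)[0];cv2.circle(cr2,(int((p[0]-x0+.5)*K),int((p[1]-y0+.5)*K)),12,(0,0,255),1)
    out.append(cv2.resize(np.vstack([cr,cr2]),(240,600)))
cv2.imwrite("pics/holes.png",np.hstack(out))
E
```

```text
[0.19625694 0.21418414 0.75707293]
```

View pics/holes.png

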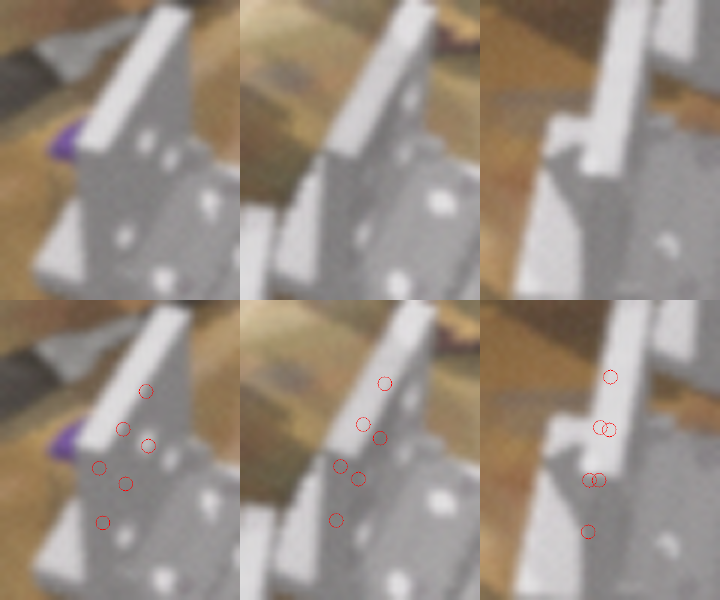

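Emit:
move_arm:
  grip: [85, 85, 85, 85, 85, 85, 85, 85, 85, 85, 85, 85]
  translation:
    - [24, 15, 0]
    - [24, 15, 0]
    - [24, 15, 0]
    - [24, 15, 0]
    - [24, 15, 0]
    - [24, 15, 0]
    - [24, 15, 0]
    - [24, 15, 0]
    - [24, 15, 0]
    - [24, 15, 0]
    - [24, 15, 0]
    - [24, 15, 0]
  delta_rot:
    - [0, 0, 1]
    - [0, 0, 1]
    - [0, 0, 1]
    - [0, 0, 1]
    - [0, 0, 1]
    - [0, 0, 1]
    - [0, 0, 1]
    - [0, 0, 1]
    - [0, 0, 1]
    - [0, 0, 1]
    - [0, 0, 1]
    - [0, 0, 1]

```text
time_s: 1.35
eef_pos: [0.4811, -0.4139, 0.2309]
eef_rot: [-0.549, -0.446, 0.549, -0.445]
ft_force: [-1.2, -0.5, 0.1]
finger_gap: 0.0853
```

Emit:
move_arm:
  grip: [85, 85, 85, 85, 85, 85]
  translation:
    - [15, 8, -10]
    - [15, 8, -10]
    - [15, 8, -10]
    - [15, 8, -10]
    - [0, 0, 0]
    - [0, 0, 0]
  delta_rot:
    - [0, 0, 0.83]
    - [0, 0, 0.83]
    - [0, 0, 0.83]
    - [0, 0, 0.83]
    - [0, 0, 0]
    - [0, 0, 0]

```text
time_s: 1.95
eef_pos: [0.5399, -0.3827, 0.1909]
eef_rot: [0.48, 0.519, -0.48, 0.519]
ft_force: [-0.5, -0.2, 0.7]
finger_gap: 0.085
```

```bash
cat > look.py <<'E'
import sys
from h import *
from bench import sense,get_image
def look(n,tag):
    s=sense();d=get_image(n)
    if n=="wrist": d["p"]=s["eef_pos"];d["q"]=s["eef_rot"]
    np.savez(f"pics/{tag}.npz",**d);cv2.imwrite(f"pics/{tag}.png",np.asarray(d["pixels"])[:,:,::-1])
    return d,s
if __name__=="__main__":
    d,s=look(sys.argv[1],sys.argv[2])
    R=Ro.from_quat(s["eef_rot"]).as_matrix()
    print(s["time_s"],np.round(s["eef_pos"],4),"yaw y",np.degrees(np.arctan2(R[1,1],R[0,1])).round(2),"xdir",R[:,0].round(3),"F",np.round(s["ft_force"],1),s["finger_gap"],np.round(s["joint_pos"],2))
E
python3 look.py wrist w1; python3 - <<'E'
from h import *
d=load("w1");P=cloud(d,(d["p"],d["q"]))
m=(P[...,2]>.08)&(P[...,2]<.1)&(abs(P[...,0]-.54)<.03)&(abs(P[...,1]+.38)<.08)
q=P[m];print(len(q),q.mean(0),cv2.minAreaRect(q[:,:2].astype(np.float32)*1000))
E
```

```text
1.95 [ 0.5399 -0.3827  0.1909] yaw y 4.43 xdir [-0.001  0.001 -1.   ] F [-0.5 -0.2  0.7] 0.08496408853624653 [ 0.8   0.51 -0.35  1.3   0.17  1.36  0.53]
1596 [ 0.54052544 -0.38302153  0.09008897] ((540.8699340820312, -385.2032165527344), (11.913890838623047, 80.256591796875), 4.309927940368652)
```

View pics/w1.png

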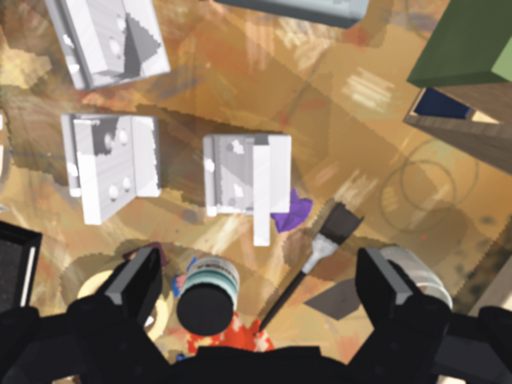

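Emit:
move_arm:
  grip: [50, 50, 50, 50, 50, 50, 50, 50]
  translation:
    - [1, -2, -20]
    - [0, 0, -25]
    - [0, 0, -25]
    - [0, 0, -25]
    - [0, 0, -20]
    - [0, 0, -15]
    - [0, 0, 0]
    - [0, 0, 0]
  delta_rot:
    - [0, 0, 0]
    - [0, 0, 0]
    - [0, 0, 0]
    - [0, 0, 0]
    - [0, 0, 0]
    - [0, 0, 0]
    - [0, 0, 0]
    - [0, 0, 0]

```text
time_s: 2.8
eef_pos: [0.5414, -0.3854, 0.0622]
eef_rot: [0.48, 0.519, -0.48, 0.519]
ft_force: [0.6, 0.4, 0.9]
finger_gap: 0.0496
```

Emit:
move_arm:
  grip: [0, 0, 0, 0, 0, 0, 0, 0, 0, 0]
  translation:
    - [0, 0, 0]
    - [0, 0, 0]
    - [0, 0, 0]
    - [0, 0, 0]
    - [0, 0, 0]
    - [0, 0, 0]
    - [0, 0, 0]
    - [0, 0, 0]
    - [0, 0, 0]
    - [0, 0, 0]
  delta_rot:
    - [0, 0, 0]
    - [0, 0, 0]
    - [0, 0, 0]
    - [0, 0, 0]
    - [0, 0, 0]
    - [0, 0, 0]
    - [0, 0, 0]
    - [0, 0, 0]
    - [0, 0, 0]
    - [0, 0, 0]

```text
time_s: 3.8
eef_pos: [0.542, -0.385, 0.0624]
eef_rot: [0.48, 0.519, -0.48, 0.52]
ft_force: [-0.2, 0.4, 5.7]
finger_gap: 0.0111
```

Emit:
move_arm:
  grip: [0, 0, 0, 0, 0, 0, 0, 0, 0, 0, 0, 0]
  translation:
    - [0, 0, 10]
    - [0, 0, 20]
    - [0, 0, 25]
    - [0, 0, 25]
    - [0, 0, 20]
    - [-1, 30, 0]
    - [-2, 40, 0]
    - [-2, 45, 0]
    - [-2, 45, 0]
    - [-2, 45, 0]
    - [-2, 43, 0]
    - [-2, 30, 0]
  delta_rot:
    - [0, 0, 0]
    - [0, 0, 0]
    - [0, 0, 0]
    - [0, 0, 0]
    - [0, 0, 0]
    - [0, 0, -0.3]
    - [0, 0, -0.3]
    - [0, 0, -0.3]
    - [0, 0, -0.3]
    - [0, 0, -0.3]
    - [0, 0, -0.3]
    - [0, 0, -0.3]

```text
time_s: 5.0
eef_pos: [0.5275, -0.1027, 0.1613]
eef_rot: [-0.525, -0.474, 0.525, -0.473]
ft_force: [-0.2, 0.8, -3.8]
finger_gap: 0.0109
```

Emit:
move_arm:
  grip: [0, 0, 0]
  translation:
    - [0, 0, 0]
    - [0, 0, 0]
    - [0, 0, 0]
  delta_rot:
    - [0, 0, 0]
    - [0, 0, 0]
    - [0, 0, 0]

```text
time_s: 5.3
eef_pos: [0.528, -0.1079, 0.1611]
eef_rot: [-0.525, -0.473, 0.526, -0.473]
ft_force: [0.2, -0.7, -3.2]
finger_gap: 0.011
```

```bash
python3 look.py wrist w2;python3 look.py top t2;python3 look.py scene s2; python3 - <<'E'
from h import *
a=cv2.imread("pics/w2.png");b=cv2.imread("pics/t2.png")[60:260,120:387];b=cv2.resize(b,(512,384));cv2.imwrite("pics/m2.png",cv2.resize(np.vstack([a,b]),(400,600)))
cv2.imwrite("pics/s2c.png",cv2.resize(cv2.imread("pics/s2.png")[130:320,80:330],None,fx=3,fy=3,interpolation=cv2.INTER_CUBIC))
E
```

```text
5.3 [ 0.528  -0.1079  0.1611] yaw y -6.05 xdir [-0.001 -0.    -1.   ] F [ 0.2 -0.7 -3.2] 0.011026862829978841 [ 0.52  0.28 -0.45  1.69  0.13  1.2  -0.07]
5.35 [ 0.528  -0.1082  0.1611] yaw y -6.09 xdir [-0.001 -0.    -1.   ] F [-0.   0.3 -4. ] 0.01108889293339692 [ 0.52  0.28 -0.45  1.69  0.13  1.2  -0.07]
5.4 [ 0.5281 -0.1082  0.161 ] yaw y -6.1 xdir [-0.001 -0.    -1.   ] F [-0.3  0.  -3.8] 0.010829624653972105 [ 0.52  0.28 -0.45  1.69  0.13  1.2  -0.07]
```

View pics/m2.png

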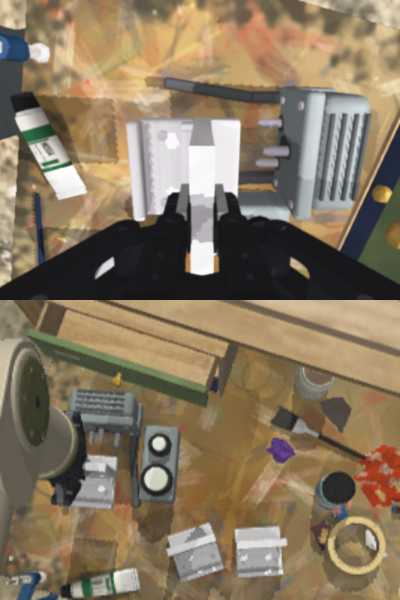

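View pics/s2c.png

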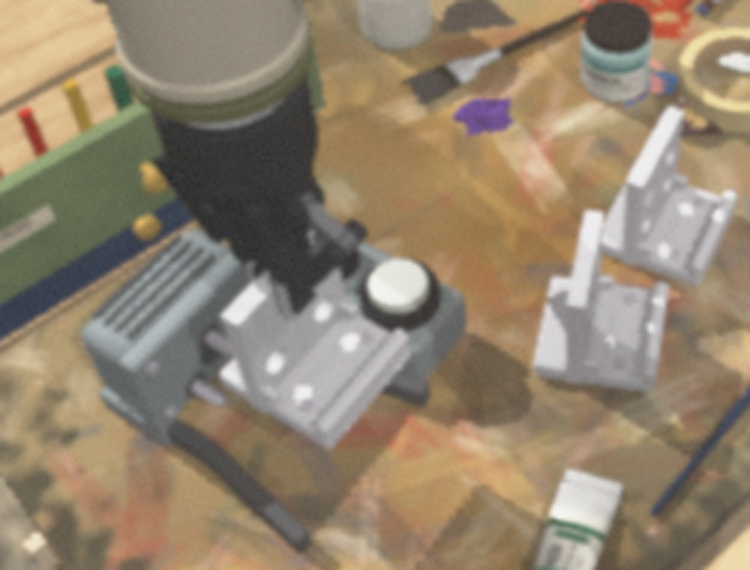

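```bash
python3 - <<'E'
from h import *
d=load("w2");P=cloud(d,(d["p"],d["q"]));X,Y,Z=P[...,0],P[...,1],P[...,2]
def rr(m,n):
    k,l,st,c=cv2.connectedComponentsWithStats(m.astype(np.uint8))
    for i in range(1,k):
        if st[i,4]>60:
            q=P[l==i];print(n,st[i],q.mean(0).round(4),[np.round(a,1) for a in cv2.minAreaRect(q[:,:2].astype(np.float32)*1000)])
rr((Z>.08)&(Z<.1)&(X>.59)&(X<.7)&(Y>-.25),"housing")
rr((Z>.012)&(Z<.026)&(X>.45)&(X<.62)&(Y>-.2)&(Y<0),"rails")
rr((Z>.108)&(Z<.14)&(X>.45)&(X<.58)&(Y>-.2)&(Y<0),"foot")
rr((Z>.185)&(Z<.195)&(X>.45)&(X<.58)&(Y>-.2)&(Y<0),"plate")
t=load("t2");P=cloud(t);X,Y,Z=P[...,0],P[...,1],P[...,2]
rr((Z>.108)&(Z<.14)&(X>.45)&(X<.58)&(Y>-.2)&(Y<0),"top foot")
# rail inner edges from top0 : per x slice in winder frame
t=load("top0");P=cloud(t);a=np.radians(-6.1);o=np.array([.6085,-.115])
q=P[...,:2]-o;lx=q@[np.cos(a),np.sin(a)];ly=q@[-np.sin(a),np.cos(a)]
for x0 in range(-110,-5,15):
    m=(abs(lx*1e3-x0)<8)&(P[...,2]>.012)&(P[...,2]<.028);L=ly[m&(ly>.03)&(ly<.09)]*1e3;R=ly[m&(ly<-.03)&(ly>-.072)]*1e3
    print(x0,len(L),len(R),L.mean().round(1),R.mean().round(1),((L.mean()+R.mean())/2).round(1))
E
```

```text
housing [  369   116   107   165 13303] [ 0.6364 -0.1132  0.0896] [array([ 637.9, -118.2]), array([115.4,  60.5]), np.float64(84.1)]
rails [ 210   98  153   34 2240] [ 0.5551 -0.0553  0.0196] [array([554.5, -54.8]), array([ 18.5, 127.7]), np.float64(78.7)]
rails [305 219  48  21 663] [ 0.5862 -0.1598  0.0191] [array([ 586.3, -158.6]), array([20.9, 43.7]), np.float64(80.9)]
rails [304 247  56   8 372] [ 0.5875 -0.1836  0.0192] [array([ 587.3, -183.6]), array([ 1.7, 52.4]), np.float64(84.0)]
foot [  162   152   146   130 11626] [ 0.507  -0.0965  0.115 ] [array([ 513.6, -106.5]), array([79.7, 84.2]), np.float64(84.1)]
plate [ 208  183  102  168 5691] [ 0.5271 -0.1002  0.189 ] [array([ 526.1, -103.3]), array([70.5, 36. ]), np.float64(64.4)]
top foot [167 164  31  36 637] [ 0.504  -0.1204  0.114 ] [array([ 513.1, -115.2]), array([64.2, 83.7]), np.float64(84.2)]
-110 31 30 60.2 -62.5 -1.2
-95 31 28 57.3 -60.8 -1.7
-80 30 29 55.1 -57.4 -1.1
-65 30 29 52.7 -55.5 -1.4
-50 30 27 50.5 -52.3 -0.9
-35 29 27 47.9 -50.6 -1.4
-20 28 30 47.0 -48.9 -0.9
```

Emit:
move_arm:
  grip: [0, 0, 0, 0, 0, 0, 0, 0, 0]
  translation:
    - [1, 1, -20]
    - [0, 0, -25]
    - [0, 0, -20]
    - [0, 0, -15]
    - [0, 0, -8]
    - [0, 0, -5]
    - [0, 0, -4]
    - [0, 0, 0]
    - [0, 0, 0]
  delta_rot:
    - [0, 0, 0]
    - [0, 0, 0]
    - [0, 0, 0]
    - [0, 0, 0]
    - [0, 0, 0]
    - [0, 0, 0]
    - [0, 0, 0]
    - [0, 0, 0]
    - [0, 0, 0]

```text
time_s: 6.35
eef_pos: [0.5298, -0.1057, 0.0649]
eef_rot: [0.526, 0.473, -0.525, 0.473]
ft_force: [0.6, 0.9, -3.8]
finger_gap: 0.0112
```

```bash
python3 look.py wrist w3
```

```text
6.35 [ 0.5298 -0.1057  0.0649] yaw y -5.98 xdir [ 0.001 -0.    -1.   ] F [ 0.6  0.9 -3.8] 0.01119584455526631 [ 0.49  0.38 -0.43  1.79  0.19  1.   -0.12]
```

View pics/w3.png

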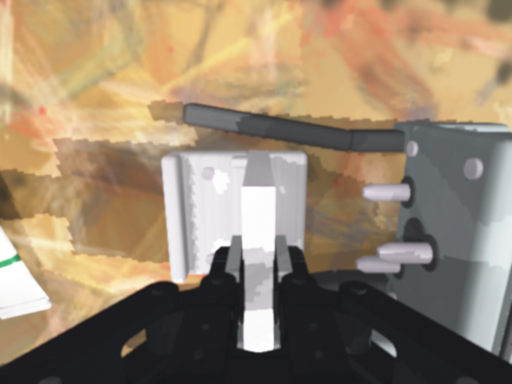

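Emit:
move_arm:
  grip: [0, 0, 0, 40, 40, 40, 40, 40, 40, 40]
  translation:
    - [0, 0, -2]
    - [0, 0, -1]
    - [0, 0, 0]
    - [0, 0, 0]
    - [0, 0, 0]
    - [0, 0, 0]
    - [0, 0, 0]
    - [0, 0, 0]
    - [0, 0, 0]
    - [0, 0, 0]
  delta_rot:
    - [0, 0, 0]
    - [0, 0, 0]
    - [0, 0, 0]
    - [0, 0, 0]
    - [0, 0, 0]
    - [0, 0, 0]
    - [0, 0, 0]
    - [0, 0, 0]
    - [0, 0, 0]
    - [0, 0, 0]

```text
time_s: 7.4
eef_pos: [0.5293, -0.1056, 0.0612]
eef_rot: [-0.525, -0.473, 0.525, -0.473]
ft_force: [0.6, 0.5, 1.1]
finger_gap: 0.0402
```

Emit:
move_arm:
  grip: [40, 40, 40, 40, 40, 40]
  translation:
    - [0, 0, 15]
    - [0, 0, 25]
    - [0, 0, 25]
    - [0, 0, 20]
    - [0, 0, 0]
    - [0, 0, 0]
  delta_rot:
    - [0, 0, 0]
    - [0, 0, 0]
    - [0, 0, 0]
    - [0, 0, 0]
    - [0, 0, 0]
    - [0, 0, 0]

```text
time_s: 8.0
eef_pos: [0.5294, -0.1057, 0.1463]
eef_rot: [0.525, 0.473, -0.525, 0.473]
ft_force: [-0.2, 0.4, -0.4]
finger_gap: 0.0397
```

```bash
python3 look.py wrist w4; python3 look.py scene s4;python3 look.py top t4; cat > meas.py <<'E'
import sys
from h import *
d=load(sys.argv[1]);P=cloud(d,(d["p"],d["q"]) if "p" in d else None);X,Y,Z=P[...,0],P[...,1],P[...,2]
def rr(m,n):
    k,l,st,c=cv2.connectedComponentsWithStats(m.astype(np.uint8))
    for i in range(1,k):
        if st[i,4]>40:
            q=P[l==i];print(n,st[i],q.mean(0).round(4),[np.round(a,1) for a in cv2.minAreaRect(q[:,:2].astype(np.float32)*1000)])
rr((Z>.08)&(Z<.1)&(X>.45)&(X<.7)&(Y>-.25)&(Y<0),"high")
rr((Z>.01)&(Z<.03)&(X>.42)&(X<.62)&(Y>-.2)&(Y<0),"low")
E
python3 meas.py w4; python3 -c "
import cv2;cv2.imwrite('pics/s4c.png',cv2.resize(cv2.imread('pics/s4.png')[130:320,80:330],None,fx=3,fy=3,interpolation=cv2.INTER_CUBIC))"
```

```text
8.0 [ 0.5294 -0.1057  0.1463] yaw y -5.98 xdir [ 0.001 -0.    -1.   ] F [-0.2  0.4 -0.4] 0.039722685302676815 [ 0.51  0.29 -0.45  1.71  0.14  1.17 -0.08]
8.05 [ 0.5289 -0.1056  0.1455] yaw y -5.98 xdir [-0.001  0.    -1.   ] F [ 0.2 -0.8 -0.4] 0.039941683039271925 [ 0.51  0.29 -0.45  1.71  0.14  1.17 -0.08]
8.1 [ 0.5286 -0.1056  0.1451] yaw y -5.98 xdir [-0.002  0.    -1.   ] F [ 0.5 -0.6 -0.5] 0.03974583179202405 [ 0.51  0.29 -0.45  1.71  0.14  1.17 -0.08]
high [  373   121   116   173 14815] [ 0.6366 -0.1121  0.0896] [array([ 637.8, -117.8]), array([114.7,  60.2]), np.float64(84.1)]
high [ 250  149   20  121 2272] [ 0.5286 -0.1034  0.0901] [array([ 528.3, -106.1]), array([80.6, 12. ]), np.float64(84.0)]
low [ 206  101  166   35 2487] [ 0.5554 -0.0551  0.0197] [array([555.1, -55. ]), array([ 18.5, 128.6]), np.float64(78.7)]
low [ 192  136  102   94 7207] [ 0.5119 -0.1017  0.0158] [array([ 515.7, -104. ]), array([79., 84.]), np.float64(83.9)]
low [358 170   4  25  48] [ 0.6109 -0.1113  0.0272] [array([ 611. , -110.5]), array([20.7,  1.6]), np.float64(87.6)]
low [ 269  225   89   28 1203] [ 0.5707 -0.1594  0.0186] [array([ 570.6, -158.1]), array([24.6, 77.7]), np.float64(86.1)]
low [216 239  35  32 812] [ 0.5001 -0.1668  0.0192] [array([ 499.6, -168.6]), array([32.1, 20.5]), np.float64(3.5)]
low [269 256  32  12 333] [ 0.544  -0.1791  0.0204] [array([ 544.5, -179.2]), array([ 1.7, 29.5]), np.float64(83.6)]
low [340 256  25  12 206] [ 0.6041 -0.1854  0.0202] [array([ 604.2, -185.3]), array([ 1.9, 17.9]), np.float64(83.7)]
```

View pics/s4c.png

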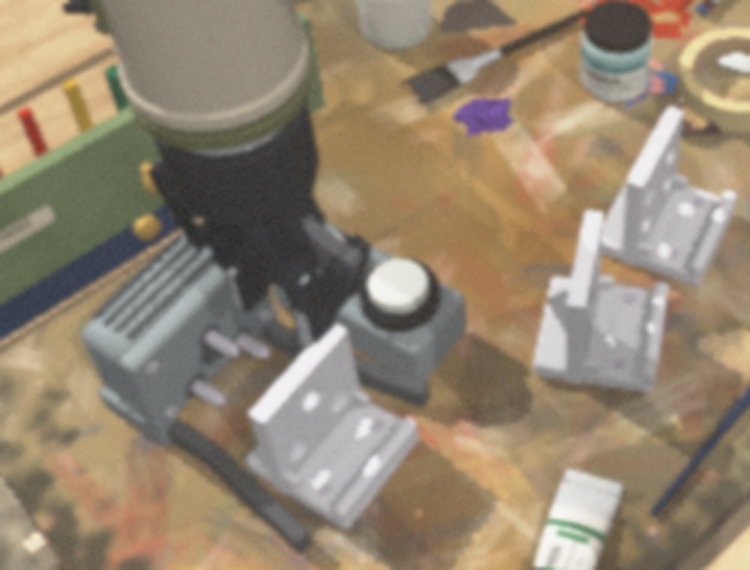

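View pics/w4.png

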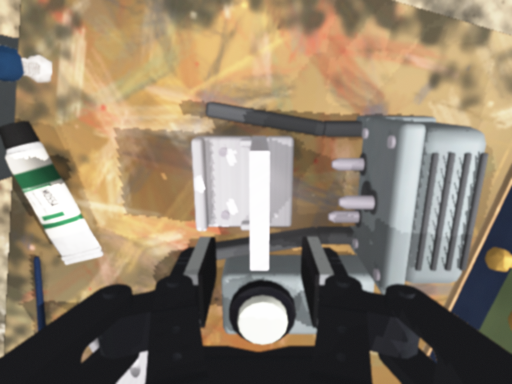

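Emit:
move_arm:
  grip: [0, 0, 0, 0, 0, 0, 0, 0, 0, 0, 0]
  translation:
    - [-20, 2, 0]
    - [-30, 3, 0]
    - [-27, 3, 0]
    - [-12, 1, 0]
    - [0, 0, -20]
    - [0, 0, -30]
    - [0, 0, -30]
    - [0, 0, -30]
    - [0, 0, -15]
    - [0, 0, -11]
    - [0, 0, 0]
  delta_rot:
    - [0, 0, 0]
    - [0, 0, 0]
    - [0, 0, 0]
    - [0, 0, 0]
    - [0, 0, 0]
    - [0, 0, 0]
    - [0, 0, 0]
    - [0, 0, 0]
    - [0, 0, 0]
    - [0, 0, 0]
    - [0, 0, 0]

```text
time_s: 9.25
eef_pos: [0.4395, -0.0963, 0.0089]
eef_rot: [-0.525, -0.474, 0.526, -0.472]
ft_force: [-0.0, 0.4, 0.3]
finger_gap: -0.0
```

```bash
python3 look.py wrist w5; python3 look.py scene s5;python3 meas.py w5; python3 -c "
import cv2;cv2.imwrite('pics/s5c.png',cv2.resize(cv2.imread('pics/s5.png')[130:320,80:330],None,fx=3,fy=3,interpolation=cv2.INTER_CUBIC))"
```

```text
9.25 [ 0.4395 -0.0963  0.0089] yaw y -5.97 xdir [-0.003  0.001 -1.   ] F [-0.   0.4  0.3] -3.6624775234541756e-05 [ 0.54  0.3  -0.44  2.06  0.17  0.82 -0.11]
9.3 [ 0.4403 -0.0965  0.0099] yaw y -5.97 xdir [-0.001  0.001 -1.   ] F [-0.   0.8 -0.2] 0.00029724427253716157 [ 0.54  0.3  -0.44  2.06  0.17  0.82 -0.11]
high [ 300  315   73   69 2145] [ 0.4543 -0.082   0.091 ] [array([457.9, -84.6]), array([ 6.7, 17.9]), np.float64(56.9)]
high [ 382  332  130   52 5174] [ 0.4824 -0.0914  0.0869] [array([483.7, -95.1]), array([26.8, 16.5]), np.float64(3.0)]
low [ 371  104  141   53 4293] [ 0.5165 -0.0457  0.0195] [array([519.9, -46.6]), array([12. , 58.6]), np.float64(74.4)]
low [  333   170   179   168 19448] [ 0.5064 -0.093   0.0178] [array([ 510.6, -100.9]), array([74.2, 74.8]), np.float64(84.0)]
low [226 235  66  27 959] [ 0.4389 -0.0876  0.0227] [array([438.8, -87.7]), array([ 5.8, 27.1]), np.float64(84.6)]
```

View pics/s5c.png

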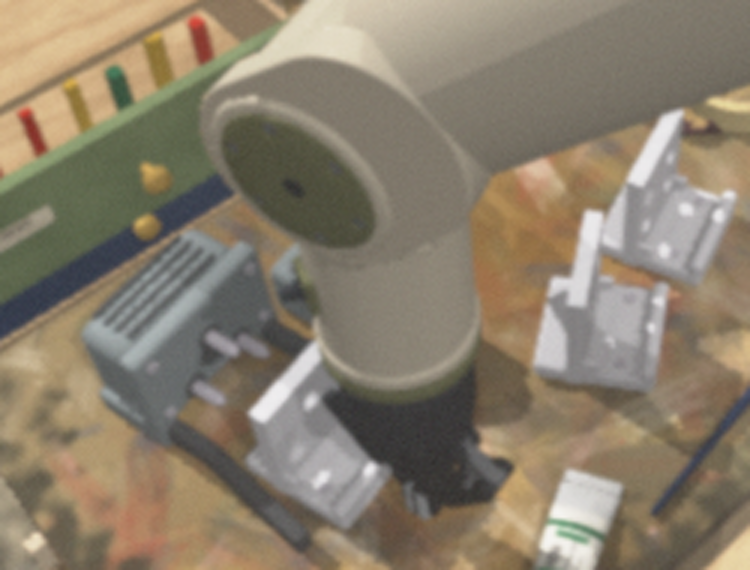

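View pics/w5.png

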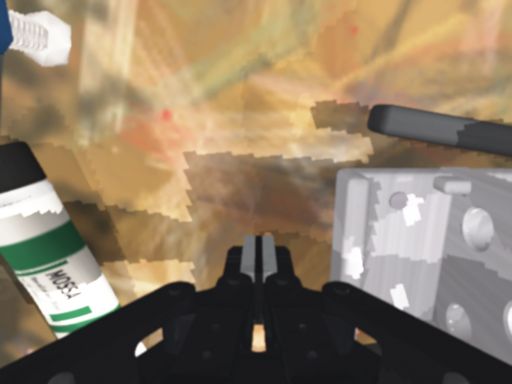

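Emit:
move_arm:
  grip: [0, 0, 0, 0, 0, 0, 0, 0, 0, 0, 0, 0]
  translation:
    - [0, 0, 0]
    - [0, 0, 0]
    - [0, 0, 0]
    - [0, 0, 0]
    - [0, 0, 0]
    - [0, 0, 0]
    - [0, 0, 0]
    - [0, 0, 0]
    - [0, 0, 0]
    - [0, 0, 0]
    - [0, 0, 0]
    - [0, 0, 0]
  delta_rot:
    - [0, 0, 1]
    - [0, 0, 1]
    - [0, 0, 1]
    - [0, 0, 1]
    - [0, 0, 1]
    - [0, 0, 1]
    - [0, 0, 1]
    - [0, 0, 1]
    - [0, 0, 1]
    - [0, 0, 1]
    - [0, 0, 1]
    - [0, 0, 1]

```text
time_s: 10.55
eef_pos: [0.4414, -0.0971, 0.0116]
eef_rot: [0.217, 0.672, -0.217, 0.674]
ft_force: [-0.2, 0.0, -0.4]
finger_gap: 0.0002
```

Emit:
move_arm:
  grip: [0, 0, 0, 0, 0, 0, 0, 0]
  translation:
    - [0, 0, 0]
    - [0, 0, 0]
    - [0, 0, 0]
    - [0, 0, 0]
    - [0, 0, 0]
    - [0, 0, 0]
    - [0, 0, 0]
    - [0, 0, 0]
  delta_rot:
    - [0, 0, 1]
    - [0, 0, 1]
    - [0, 0, 1]
    - [0, 0, 1]
    - [0, 0, 1]
    - [0, 0, 1]
    - [0, 0, 0]
    - [0, 0, 0]

```text
time_s: 11.35
eef_pos: [0.441, -0.097, 0.011]
eef_rot: [0.038, 0.706, -0.038, 0.707]
ft_force: [-0.5, 0.3, -0.4]
finger_gap: 0.0
```

```bash
python3 look.py wrist w6
```

```text
11.35 [ 0.441 -0.097  0.011] yaw y 83.86 xdir [ 0.001 -0.001 -1.   ] F [-0.5  0.3 -0.4] 4.4243077877017867e-05 [ 0.79  0.35 -0.73  2.05  0.31  0.84  1.34]
```

View pics/w6.png

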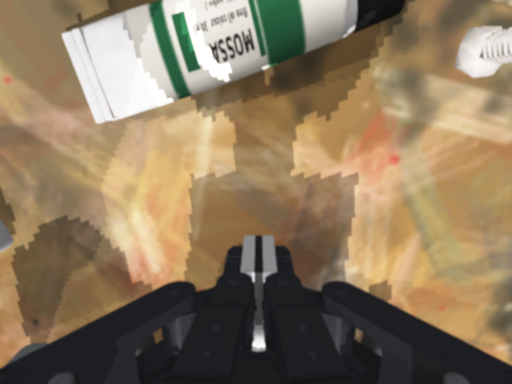

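Emit:
move_arm:
  grip: [0, 0, 0, 0, 0, 0, 0, 0, 0]
  translation:
    - [8, -0.85, 0]
    - [8, -0.85, 0]
    - [6, -0.65, 0]
    - [6, -0.65, 0]
    - [6, -0.65, 0]
    - [6, -0.65, 0]
    - [6, -0.65, 0]
    - [6, -0.65, 0]
    - [0, 0, 0]
  delta_rot:
    - [0, 0, 0]
    - [0, 0, 0]
    - [0, 0, 0]
    - [0, 0, 0]
    - [0, 0, 0]
    - [0, 0, 0]
    - [0, 0, 0]
    - [0, 0, 0]
    - [0, 0, 0]

```text
time_s: 12.3
eef_pos: [0.4935, -0.1023, 0.0104]
eef_rot: [0.037, 0.706, -0.037, 0.707]
ft_force: [0.5, -0.0, -0.1]
finger_gap: 0.0004
```

```bash
python3 look.py scene s7;python3 look.py top t7; python3 meas.py s7; echo; python3 meas.py t7; python3 -c "
import cv2;cv2.imwrite('pics/s7c.png',cv2.resize(cv2.imread('pics/s7.png')[130:320,80:330],None,fx=3,fy=3,interpolation=cv2.INTER_CUBIC))"
```

```text
12.3 [ 0.4935 -0.1023  0.0104] yaw y 84.03 xdir [ 0.001  0.    -1.   ] F [ 0.5 -0.  -0.1] 0.00040735113275952795 [ 0.72  0.45 -0.69  1.92  0.37  0.9   1.31]
12.35 [ 0.4932 -0.1022  0.0104] yaw y 84.03 xdir [ 0.001  0.    -1.   ] F [ 0.2  0.6 -0.2] 7.088415027044205e-05 [ 0.72  0.45 -0.69  1.92  0.37  0.9   1.31]
high [ 108  206   51   52 1336] [ 0.6369 -0.107   0.0895] [array([ 638.1, -114. ]), array([110.2,  60.3]), np.float64(83.7)]
high [151 243  19  23 195] [ 0.5587 -0.087   0.0888] [array([559.7, -90.8]), array([45.9, 14.4]), np.float64(84.8)]
high [211 242   9  14  53] [ 0.4763 -0.1446  0.0901] [array([ 477.2, -144.5]), array([23.4,  5.5]), np.float64(84.2)]
high [189 258  20  19 100] [ 0.4776 -0.0968  0.09  ] [array([479.3, -95.3]), array([45.9,  9.7]), np.float64(81.8)]
high [178 277  13  13  74] [ 0.4868 -0.0552  0.0912] [array([489.6, -53.7]), array([27.8, 12.7]), np.float64(89.4)]
low [213 243  16  21 128] [ 0.4883 -0.1735  0.0192] [array([ 489.6, -178.5]), array([18.4, 41.8]), np.float64(5.1)]
low [132 261  59  53 774] [ 0.5517 -0.0621  0.0192] [array([551.1, -73.9]), array([ 59.5, 129.5]), np.float64(78.8)]
low [195 276  12  13  51] [ 0.4843 -0.0976  0.0229] [array([485.1, -99.4]), array([26.9, 10.6]), np.float64(66.5)]

high [ 162  119   48   27 1012] [ 0.6374 -0.1203  0.0883] [array([ 638.5, -118.5]), array([116.1,  59.4]), np.float64(83.7)]
high [174 161  26   7 137] [ 0.557  -0.1191  0.0881] [array([ 557.4, -118.6]), array([61.4, 12.6]), np.float64(83.7)]
low [206 144   8  54 243] [ 0.547  -0.164   0.0183] [array([ 550.6, -163.7]), array([ 18.1, 139.1]), np.float64(88.2)]
low [170 147  35  41 425] [ 0.5558 -0.1149  0.0146] [array([ 573.4, -114.4]), array([131.8,  66.5]), np.float64(34.9)]
```

View pics/s7c.png

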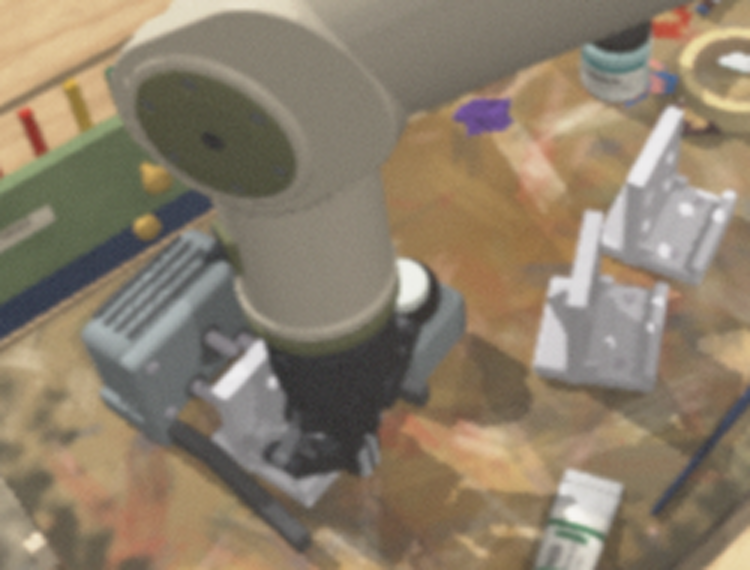

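Emit:
move_arm:
  grip: [0, 0, 0, 0, 0, 0, 0, 0, 0]
  translation:
    - [5, -0.5, 0]
    - [5, -0.5, 0]
    - [5, -0.5, 0]
    - [5, -0.5, 0]
    - [5, -0.6, 0]
    - [5, -0.6, 0]
    - [5, -0.6, 0]
    - [3, -0.3, 0]
    - [0, 0, 0]
  delta_rot:
    - [0, 0, 0]
    - [0, 0, 0]
    - [0, 0, 0]
    - [0, 0, 0]
    - [0, 0, 0]
    - [0, 0, 0]
    - [0, 0, 0]
    - [0, 0, 0]
    - [0, 0, 0]

```text
time_s: 13.3
eef_pos: [0.5311, -0.1063, 0.0104]
eef_rot: [0.037, 0.706, -0.037, 0.706]
ft_force: [-0.8, -1.3, -0.1]
finger_gap: 0.0002
```

```bash
python3 look.py scene s8;python3 look.py top t8; python3 meas.py s8|grep high; echo; python3 meas.py t8|grep high
```

```text
13.3 [ 0.5311 -0.1063  0.0104] yaw y 84.03 xdir [ 0.001  0.    -1.   ] F [-0.8 -1.3 -0.1] 0.00020529286484390104 [ 0.68  0.52 -0.67  1.82  0.39  0.94  1.3 ]
13.35 [ 0.531  -0.1063  0.0104] yaw y 84.03 xdir [ 0.001  0.    -1.   ] F [ 0.3 -0.8  0.1] -0.0003784590923542874 [ 0.68  0.52 -0.67  1.82  0.39  0.94  1.3 ]
high [ 108  210   46   48 1234] [ 0.6329 -0.0961  0.0892] [array([ 629.7, -103.7]), array([90.3, 82. ]), np.float64(81.9)]
high [194 233  10  13  67] [ 0.5151 -0.1479  0.0903] [array([ 516.4, -149.7]), array([23.5,  8.7]), np.float64(81.8)]
high [184 249   9  10  58] [ 0.5141 -0.1119  0.0899] [array([ 515.5, -113.1]), array([16.2,  8.9]), np.float64(86.7)]
high [173 258  13   9  54] [ 0.5167 -0.0892  0.0911] [array([518.2, -87.9]), array([22.2,  8.2]), np.float64(50.4)]
high [163 266  11  13  69] [ 0.5244 -0.0602  0.0908] [array([524.6, -60.4]), array([11.6, 27.4]), np.float64(14.9)]

high [168 119  42  27 841] [ 0.6382 -0.1289  0.0882] [array([ 637.9, -123.4]), array([107.2,  59.8]), np.float64(83.3)]
high [177 146  24   7 121] [ 0.5941 -0.1262  0.0886] [array([ 594.6, -125.1]), array([57.3, 12.7]), np.float64(83.0)]
```

Emit:
move_arm:
  grip: [0, 0, 0, 0, 0, 0]
  translation:
    - [2, -0.2, 0]
    - [2, -0.2, 0]
    - [2, -0.2, 0]
    - [1, -0.1, 0]
    - [0, 0, 0]
    - [0, 0, 0]
  delta_rot:
    - [0, 0, 0]
    - [0, 0, 0]
    - [0, 0, 0]
    - [0, 0, 0]
    - [0, 0, 0]
    - [0, 0, 0]

```text
time_s: 14.0
eef_pos: [0.5376, -0.1071, 0.0103]
eef_rot: [0.037, 0.706, -0.037, 0.706]
ft_force: [-0.1, -1.0, 0.1]
finger_gap: 0.0001
```

Emit:
move_arm:
  grip: [0, 0, 0]
  translation:
    - [1, -0.1, 0]
    - [1, -0.1, 0]
    - [0, 0, 0]
  delta_rot:
    - [0, 0, 0]
    - [0, 0, 0]
    - [0, 0, 0]

```text
time_s: 14.3
eef_pos: [0.5395, -0.1073, 0.0103]
eef_rot: [0.037, 0.706, -0.037, 0.706]
ft_force: [-1.7, -0.5, 0.4]
finger_gap: -0.0005
```

Emit:
move_arm:
  grip: [0, 0, 0]
  translation:
    - [1, -0.1, 0]
    - [1, -0.1, 0]
    - [0, 0, 0]
  delta_rot:
    - [0, 0, 0]
    - [0, 0, 0]
    - [0, 0, 0]

```text
time_s: 14.6
eef_pos: [0.5406, -0.1074, 0.0101]
eef_rot: [0.037, 0.707, -0.037, 0.705]
ft_force: [-5.5, 0.4, 4.0]
finger_gap: -0.0001
```

```bash
python3 look.py top t9; python3 meas.py t9|grep high
```

```text
14.6 [ 0.5406 -0.1074  0.0101] yaw y 84.03 xdir [-0.002 -0.    -1.   ] F [-5.5  0.4  4. ] -6.595225569695602e-05 [ 0.66  0.54 -0.67  1.79  0.4   0.95  1.3 ]
high [171 119  39  31 884] [ 0.6339 -0.132   0.0882] [array([ 632.3, -126.6]), array([98.9, 69.8]), np.float64(83.4)]
```

Emit:
move_arm:
  grip: [0, 0, 0, 0]
  translation:
    - [1, -0.1, 0]
    - [1, -0.1, 0]
    - [0, 0, 0]
    - [0, 0, 0]
  delta_rot:
    - [0, 0, 0]
    - [0, 0, 0]
    - [0, 0, 0]
    - [0, 0, 0]

```text
time_s: 15.05
eef_pos: [0.5406, -0.1074, 0.0096]
eef_rot: [0.037, 0.708, -0.037, 0.704]
ft_force: [-12.3, 1.9, 7.9]
finger_gap: 0.0001
```

Emit:
move_arm:
  grip: [0, 0, 0, 0, 0, 0, 0, 0, 0, 0, 0]
  translation:
    - [-4, 0.4, 0]
    - [-10, 1, 0]
    - [-14, 1.5, 0]
    - [-6, 1, 0]
    - [0, 0, 25]
    - [0, 0, 40]
    - [0, 0, 45]
    - [0, 0, 30]
    - [0, 0, 10]
    - [0, 0, 0]
    - [0, 0, 0]
  delta_rot:
    - [0, 0, 0]
    - [0, 0, 0]
    - [0, 0, 0]
    - [0, 0, 0]
    - [0, 0, 0]
    - [0, 0, 0]
    - [0, 0, 0]
    - [0, 0, 0]
    - [0, 0, 0]
    - [0, 0, 0]
    - [0, 0, 0]

```text
time_s: 16.15
eef_pos: [0.5087, -0.1039, 0.1591]
eef_rot: [0.037, 0.707, -0.037, 0.706]
ft_force: [-0.4, -0.9, -0.9]
finger_gap: 0.0001
```

```bash
python3 look.py top t10;python3 look.py scene s10;python3 look.py wrist w10; for i in t10 s10 w10; do echo $i; python3 meas.py $i; done; python3 -c "
import cv2,numpy as np;a=cv2.resize(cv2.imread('pics/s10.png')[180:320,80:260],None,fx=2.2,fy=2.2,interpolation=cv2.INTER_CUBIC);b=cv2.resize(cv2.imread('pics/t10.png')[100:240,140:320],None,fx=2.2,fy=2.2,interpolation=cv2.INTER_CUBIC);cv2.imwrite('pics/m10.png',np.hstack([a,b]))"
```

```text
16.15 [ 0.5087 -0.1039  0.1591] yaw y 84.01 xdir [-0.001  0.    -1.   ] F [-0.4 -0.9 -0.9] 0.00013606450601980297 [ 0.79  0.29 -0.77  1.74  0.22  1.2   1.43]
16.2 [ 0.5084 -0.1038  0.1586] yaw y 84.01 xdir [-0.002  0.    -1.   ] F [-0.2 -0.2  0.4] -0.000170343353716203 [ 0.79  0.29 -0.77  1.74  0.22  1.2   1.43]
16.25 [ 0.5083 -0.1037  0.1585] yaw y 84.02 xdir [-0.003  0.001 -1.   ] F [-0.4 -0.3 -0.1] -0.00022755199962942737 [ 0.79  0.29 -0.77  1.74  0.22  1.2   1.43]
t10
high [ 162  119   48   31 1172] [ 0.6327 -0.1193  0.0882] [array([ 633.1, -118.4]), array([115.7,  70.5]), np.float64(83.8)]
low [170 144  44  54 781] [ 0.5676 -0.126   0.0165] [array([ 552. , -115.6]), array([114.2, 139.6]), np.float64(88.2)]
s10
high [ 108  206   48   52 1332] [ 0.6356 -0.1029  0.0893] [array([ 633. , -113.4]), array([110.1,  71.3]), np.float64(84.1)]
low [ 132  236   96   78 2047] [ 0.5585 -0.1113  0.0184] [array([ 546.7, -122.3]), array([166.7, 128.7]), np.float64(83.3)]
w10
high [252 325  14  26 301] [ 0.6095 -0.1147  0.0918] [array([ 609.3, -114.2]), array([10. , 20.2]), np.float64(80.2)]
low [ 144  156  193  135 6586] [ 0.5476 -0.1178  0.019 ] [array([ 546.4, -123.3]), array([165.3, 127. ]), np.float64(83.9)]
```

View pics/m10.png

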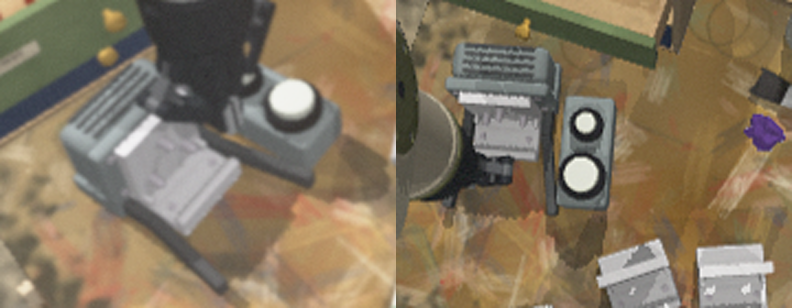

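View pics/w10.png

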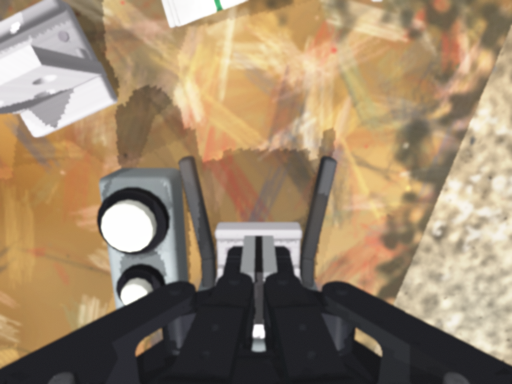

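```bash
python3 - <<'E'
from h import *
d=load("w10");P=cloud(d,(d["p"],d["q"]));px=d["pixels"].astype(int)
m=(px.min(2)>185)&(P[...,2]>.055)&(P[...,2]<.08)&(P[...,1]<-.17)
k,l,st,c=cv2.connectedComponentsWithStats(m.astype(np.uint8))
for i in range(1,k):
    if st[i,4]>100:
        q=P[l==i];print(st[i],np.median(q,0).round(4),cv2.minEnclosingCircle(q[:,:2].astype(np.float32)*1000))
E
```

```text
[  0  67  71  36 745] [ 0.4108 -0.2501  0.0683] ((411.38140869140625, -251.93350219726562), 28.44039535522461)
[ 101  203   52   49 1957] [ 0.5195 -0.2064  0.0672] ((521.5977783203125, -209.8875732421875), 22.92711067199707)
[121 283  26  21 360] [ 0.5753 -0.2144  0.0671] ((581.7476196289062, -215.96588134765625), 15.473444938659668)
```

Emit:
move_arm:
  grip: [0, 0, 0, 0, 0, 0, 0, 0]
  translation:
    - [3, -25, 0]
    - [4, -35, 0]
    - [4, -30, 0]
    - [1, -14, 0]
    - [0, 0, -25]
    - [0, 0, -25]
    - [0, 0, -20]
    - [0, 0, 0]
  delta_rot:
    - [0, 0, 0]
    - [0, 0, 0]
    - [0, 0, 0]
    - [0, 0, 0]
    - [0, 0, 0]
    - [0, 0, 0]
    - [0, 0, 0]
    - [0, 0, 0]

```text
time_s: 17.1
eef_pos: [0.519, -0.2062, 0.0868]
eef_rot: [0.038, 0.708, -0.035, 0.704]
ft_force: [-0.8, -0.2, 0.3]
finger_gap: 0.0003
```

```bash
python3 look.py wrist w11; python3 look.py scene s11; python3 -c "
import cv2;cv2.imwrite('pics/s11c.png',cv2.resize(cv2.imread('pics/s11.png')[150:310,80:290],None,fx=3.5,fy=3.5,interpolation=cv2.INTER_CUBIC))"
```

```text
17.1 [ 0.519  -0.2062  0.0868] yaw y 84.08 xdir [-0.006  0.003 -1.   ] F [-0.8 -0.2  0.3] 0.00032615825479279917 [ 0.86  0.45 -0.68  1.71  0.31  1.1   1.55]
17.15 [ 0.5202 -0.2065  0.0887] yaw y 84.08 xdir [-0.003  0.002 -1.   ] F [-0.2  0.  -0.3] 0.00044901976370056534 [ 0.86  0.45 -0.68  1.71  0.31  1.1   1.55]
```

View pics/w11.png

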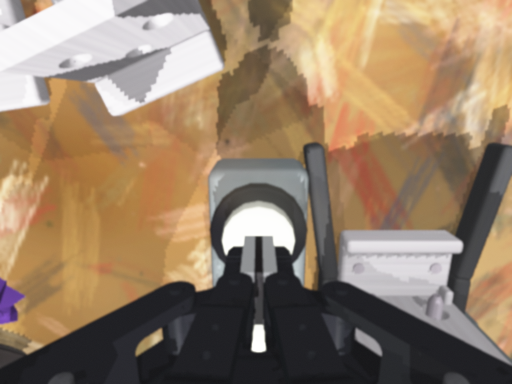

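View pics/s11c.png

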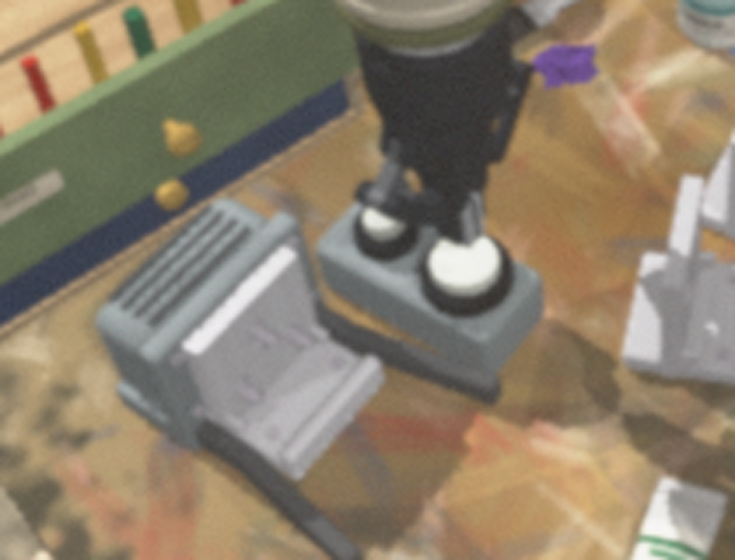

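Emit:
move_arm:
  grip: [0, 0, 0, 0, 0]
  translation:
    - [0, 0, -15]
    - [0, 0, -6]
    - [0, 0, -3]
    - [0, 0, -3]
    - [0, 0, 0]
  delta_rot:
    - [0, 0, 0]
    - [0, 0, 0]
    - [0, 0, 0]
    - [0, 0, 0]
    - [0, 0, 0]

```text
time_s: 17.7
eef_pos: [0.5213, -0.2077, 0.0633]
eef_rot: [0.037, 0.706, -0.037, 0.706]
ft_force: [-1.5, 0.8, 3.7]
finger_gap: 0.0001
```

Emit:
move_arm:
  grip: [0, 0, 0, 0]
  translation:
    - [0, 0, -2]
    - [0, 0, -1.5]
    - [0, 0, 0]
    - [0, 0, 0]
  delta_rot:
    - [0, 0, 0]
    - [0, 0, 0]
    - [0, 0, 0]
    - [0, 0, 0]

```text
time_s: 18.1
eef_pos: [0.5216, -0.2078, 0.061]
eef_rot: [0.037, 0.706, -0.037, 0.706]
ft_force: [-6.0, 1.4, 13.2]
finger_gap: -0.0001
```

Emit:
move_arm:
  grip: [0, 0, 0, 0, 0, 0, 0, 0]
  translation:
    - [0, 0, 10]
    - [0, 0, 15]
    - [0, 0, 10]
    - [25, -2, 0]
    - [25, -2, 0]
    - [10, -2, 0]
    - [0, 0, 0]
    - [0, 0, 0]
  delta_rot:
    - [0, 0, 0]
    - [0, 0, 0]
    - [0, 0, 0]
    - [0, 0, 0]
    - [0, 0, 0]
    - [0, 0, 0]
    - [0, 0, 0]
    - [0, 0, 0]

```text
time_s: 18.9
eef_pos: [0.5807, -0.2136, 0.0946]
eef_rot: [0.037, 0.706, -0.037, 0.706]
ft_force: [0.4, 0.2, 0.7]
finger_gap: -0.0001
```

```bash
python3 look.py wrist w12; python3 look.py scene s12; python3 -c "
import cv2;cv2.imwrite('pics/s12c.png',cv2.resize(cv2.imread('pics/s12.png')[150:310,80:290],None,fx=3.5,fy=3.5,interpolation=cv2.INTER_CUBIC))"
python3 - <<'E'
from h import *
d=load("w12");P=cloud(d,(d["p"],d["q"]));px=d["pixels"].astype(int)
m=(px.min(2)>185)&(P[...,2]>.055)&(P[...,2]<.08)&(P[...,1]<-.17)
k,l,st,c=cv2.connectedComponentsWithStats(m.astype(np.uint8))
for i in range(1,k):
    if st[i,4]>100: print(st[i],np.median(P[l==i],0).round(4))
E
```

```text
18.9 [ 0.5807 -0.2136  0.0946] yaw y 84.03 xdir [-0.001  0.    -1.   ] F [0.4 0.2 0.7] -6.560166343230971e-05 [ 0.77  0.56 -0.66  1.54  0.36  1.17  1.51]
18.95 [ 0.5804 -0.2137  0.0946] yaw y 84.02 xdir [-0.001  0.    -1.   ] F [-0.6 -0.5 -0.4] -1.7189776140049872e-06 [ 0.77  0.56 -0.66  1.54  0.36  1.17  1.51]
[ 222   82   77   77 4586] [ 0.5194 -0.2071  0.0671]
[240 210  41  34 854] [ 0.5759 -0.2125  0.067 ]
```

View pics/w12.png

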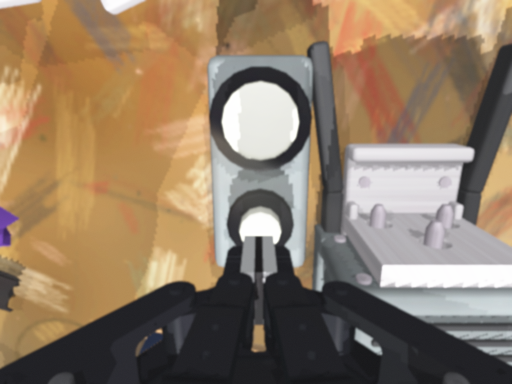

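View pics/s12c.png

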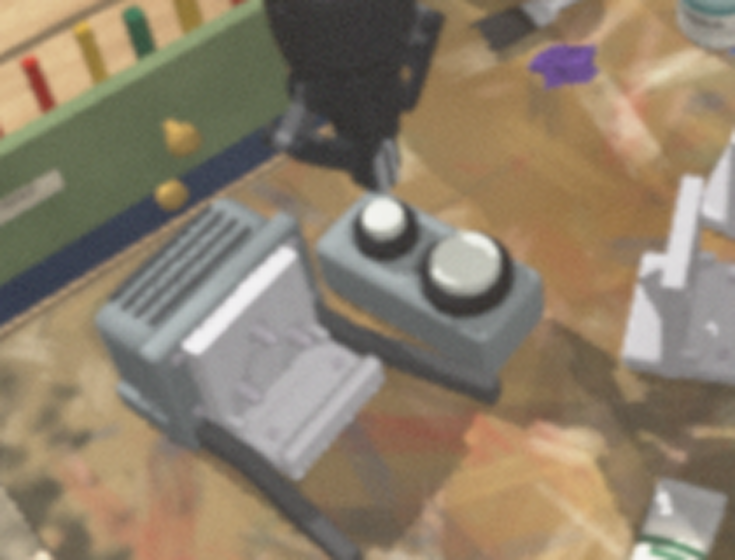

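Emit:
move_arm:
  grip: [0, 0, 0, 0, 0, 0, 0, 0]
  translation:
    - [0, 0, -15]
    - [0, 0, -10]
    - [0, 0, -4]
    - [0, 0, -3]
    - [0, 0, -2]
    - [0, 0, -1.5]
    - [0, 0, 0]
    - [0, 0, 0]
  delta_rot:
    - [0, 0, 0]
    - [0, 0, 0]
    - [0, 0, 0]
    - [0, 0, 0]
    - [0, 0, 0]
    - [0, 0, 0]
    - [0, 0, 0]
    - [0, 0, 0]

```text
time_s: 19.8
eef_pos: [0.5808, -0.2139, 0.061]
eef_rot: [0.037, 0.706, -0.037, 0.706]
ft_force: [-11.3, 1.3, 16.8]
finger_gap: -0.0002
```

Bottomed at z = 61 mm with 17 N. I'm lifting off to clear.

Emit:
move_arm:
  grip: [0, 0, 0, 0, 0, 0, 0, 0, 0, 0, 0]
  translation:
    - [0, 0, 8]
    - [0, 0, 20]
    - [0, 0, 30]
    - [0, 0, 40]
    - [0, -25, 20]
    - [0, -35, 0]
    - [0, -35, 0]
    - [0, -20, 0]
    - [0, 0, 0]
    - [0, 0, 0]
    - [0, 0, 0]
  delta_rot:
    - [0, 0, 0]
    - [0, 0, 0]
    - [0, 0, 0]
    - [0, 0, 0]
    - [0, 0, 0]
    - [0, 0, 0]
    - [0, 0, 0]
    - [0, 0, 0]
    - [0, 0, 0]
    - [0, 0, 0]
    - [0, 0, 0]

```text
time_s: 20.9
eef_pos: [0.582, -0.3269, 0.1774]
eef_rot: [0.036, 0.706, -0.036, 0.706]
ft_force: [-0.2, 0.7, 0.0]
finger_gap: 0.0
```

```bash
python3 look.py top t13; python3 look.py scene s13; for i in t13 s13; do python3 meas.py $i|grep high;done; python3 -c "
import cv2;cv2.imwrite('pics/s13c.png',cv2.resize(cv2.imread('pics/s13.png')[130:310,80:350],None,fx=2.9,fy=2.9,interpolation=cv2.INTER_CUBIC))"
python3 - <<'E'
from h import *
for t in("t13","s13"):
    d=load(t);P=cloud(d);px=d["pixels"].astype(int)
    m=(px.min(2)>150)&(P[...,2]>.05)&(P[...,2]<.08)&(abs(P[...,1]+.21)<.03)&(abs(P[...,0]-.55)<.06)
    k,l,st,c=cv2.connectedComponentsWithStats(m.astype(np.uint8))
    for i in range(1,k):
        if st[i,4]>20: print(t,np.median(P[l==i],0).round(4))
E
```

```text
20.9 [ 0.582  -0.3269  0.1774] yaw y 84.15 xdir [ 0.     0.001 -1.   ] F [-0.2  0.7  0. ] 2.112266165373124e-05 [ 0.87  0.58 -0.64  1.29  0.34  1.37  1.72]
20.95 [ 0.582  -0.3269  0.1775] yaw y 84.16 xdir [ 0.001  0.001 -1.   ] F [-0.6  0.9  0.4] -0.00011464282098067399 [ 0.87  0.58 -0.64  1.29  0.34  1.37  1.72]
high [ 162  119   48   31 1167] [ 0.6327 -0.1194  0.0883] [array([ 633.5, -118.1]), array([115.7,  70.1]), np.float64(84.4)]
high [ 108  206   59   52 1711] [ 0.6301 -0.1118  0.0897] [array([ 632.9, -116.3]), array([117.3,  71.7]), np.float64(84.0)]
s13 [ 0.5796 -0.2103  0.0672]
s13 [ 0.5204 -0.2037  0.0671]
```

View pics/s13c.png

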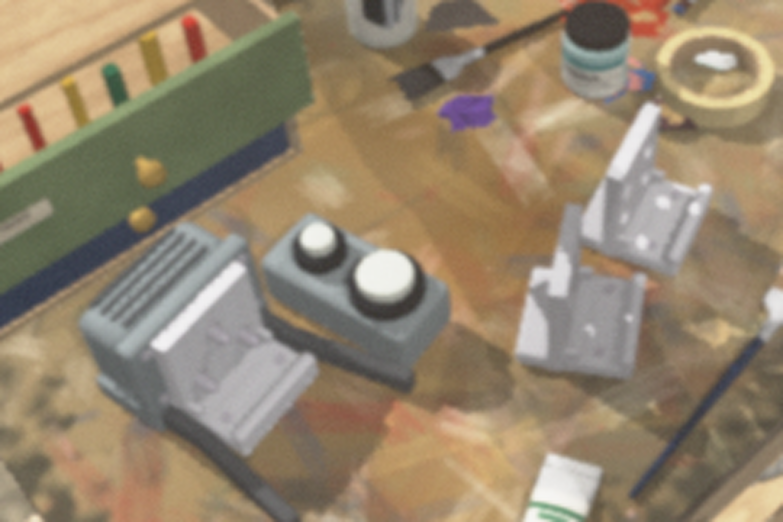

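Flange B is flat on the stud face with the studs through its holes. Both keys are up at 67 mm, and the other flanges, roll and jar look undisturbed.

```bash
python3 -c "
from bench import hand_in;print(hand_in())"
```

```text
the job is handed in; nothing more can be done
None
```

I put the matching flange (flange_b: one hole high, two low) fully home on the studs, pressed both keys in order, and handed the job in at about 21 s. No verdict is reported.

- **Set-down:** I set the flange upright between the rails, about 80 mm before the face and square to within about 0.2°, and let go.
- **Push:** I pushed it low on the lip until it stopped dead at about 12 N.
- **Keys:** the large key bottomed at z = 61 mm with 13 N. It measured back up at 67 mm before I pressed the small key, which bottomed at the same height with 17 N.

**Last checks:**
- The plate is against the stud face. Plate plus housing measures 70 to 72 mm, against 72 mm nominal.
- Both keys are back up at 67 mm. This reading came from the scene camera only; my colour mask found no keys in the last top view.
- In the scene picture, flanges A and C, the tape roll and the jar look as they did at the start; I did not re-measure their positions.
- The arm is clear of everything, with wrist force near zero.

The scene camera's y readings differ from the top and wrist cameras by about 2 mm, so I relied on the latter two.

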